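Seat a contactor in the test nest and clamp it

TASK

Load the contactor upright into the nest of the test fixture and, with the clamp still open, press it down past the sprung jaws until you feel it bottom firmly on the rubber pad; press firmly but never force it. Then lower the hinged clamp frame gently, without letting it drop, until it rests on the contactor, let go, and leave the other things on the bench where they are.

Things in the scene. Friction and masses are not known exactly. Their poses are not given: they have to be found in the camera images.
- contactor: The part to load: a stepped block, 78 mm tall. Black base 60 (own x) x 44 (own y) x 28 mm high; grey head centred on it, 40 (x) x 28 (y) x 50 mm high, with plain flat sides to grip. Origin: centre of the underside; z up through the head. It stands upright on the bench at the start. Alike after a half turn, so it fits the nest either way round. About 0.2 kg.
- nest: Steel nest of the fixture. Origin: its centre at bench height; x points to the clamp's hinge. Pocket 63 (x) x 47 (y) mm, straight walls up to 46 mm above the bench, flared lips up to 55 mm. The contactor's own x goes along the nest's x. Two hinge posts, 100 mm high, at x = 55, y = +-58 mm.
- bed: Slab under the nest, 130 x 150 x 8 mm, with a rubber support pad (54 x 38 mm) inside the nest. Origin: as the nest's. The pad's height is set per job and not measured: its top lies 12 to 30 mm above the bench; the contactor is home when it bottoms on it. The rubber gives about 1 mm per 20 N and stops hard after 3 mm; about 15 N on the pad is firm, over 30 N is forcing.
- jaws (a point): Centre of the nest at the sprung jaws, 43 mm above the bench. Amid each y side of the pocket a sprung steel jaw, 28 mm long, slopes in from 48 down to 34 mm above the bench. Let go here, the contactor hangs on the jaws, underside about 43 mm above the bench. Pushing it past them takes 7 to 14 N, then it slides down under a steady 3 to 8 N and stays wherever it is left.
- clamp (a joint): Angle of the clamp frame, rad: 0 = frame level (lower stop), 1.57 = standing upright, 1.75 to 1.95 = open, leaning back past upright, where it stays. Below upright it falls by its own weight (0.2 kg) unless held. On a fully seated contactor it comes to rest at 0.05 to 0.43; on a proud one at more or with the contactor off the pad.
- clamp_hinge (a point): Point on the hinge axis midway between the posts, 55 mm from the nest's centre along its x, 91 mm above the bench. The hinge axis runs along the nest's y.
- clamp_handle (a point): Centre of the handle bar of the clamp frame: a round steel bar 12 mm thick, 90 mm clear length along the nest's y, 130 mm from the hinge axis. The frame has two side arms (y = +-48 mm) and a second, equal bar 55 mm from the hinge axis, which bears on the contactor's head. At angle q the handle lies at (-130 cos q, 0, +130 sin q) mm from the hinge in the nest's axes.
- multimeter: Bystander: orange meter lying flat, 170 x 85 x 37 mm. Origin: centre of its underside.
- screwdriver: Bystander: screwdriver lying on the bench.
- spool: Bystander: white spool, 54 mm across, 38 mm high.
- relay: Bystander: small white relay, 30 x 24 x 36 mm.
- terminal: Bystander: grey terminal block, 50 x 30 x 34 mm.
- pliers: Bystander: pliers with red handles lying on the bench, 160 mm long.
There are look-alikes about, which are no part of the job. Leave any orange look-alike of the contactor alone.

How it is judged:
On the way:
1. with the clamp open, the contactor is pressed home on the pad (more than 8 N on the pad for 0.2 s) (contact force between contactor and bed above 8 N and value of joint clamp above 1 rad and horizontal distance between contactor and nest below 0.005 m and angle between contactor's own z axis and vertical below 0.06 rad), for 0.2 s.
At the end, for the whole second after the job is handed in: The contactor stands upright in the nest (within 5 mm and 0.06 rad), still bearing on the rubber pad with more than 1.5 N, and the clamp frame rests on it (angle 0.03 to 0.47 rad), all still (contact force between contactor and bed above 1.5 N and horizontal distance between contactor and nest below 0.005 m and angle between contactor's own z axis and vertical below 0.06 rad and value of joint clamp between 0.03 and 0.47 rad and velocity of joint clamp between -0.1 and 0.1 rad/s and linear speed of contactor below 0.02 m/s); the robot touches nothing.
It fails at once if the contactor is forced down with more than 30 N on the pad or slab (contact force between contactor and bed above 30 N).
It fails at once if the clamp frame is dropped or slammed (closing faster than 4 rad/s) (velocity of joint clamp below -4 rad/s).
It fails at once if another thing on the bench is moved more than 30 mm (distance of any of multimeter, screwdriver, spool, relay, terminal, pliers from where it was at the start of the episode above 0.03 m).
It also fails if it takes over 72 s, if anything falls off the work surface, if the arm or the gripper's body presses on something with over 40 N, if the wrist force passes 120 N, or if a joint passes its speed limit or range.

ROBOT

A 6-joint arm with a two-finger parallel gripper is mounted at the origin on the work surface. World frame = base frame: x ahead of the robot, y to its left, z up, the work surface at z = 0. Lengths are in m, angles in rad, forces in N, time in s.
With the tool pointing down it reaches from about 0.3 to 0.775 m from the base axis. Payload 14.6 kg.
Tool frame: the origin (TCP) lies at the very end of the fingers, on their centre line; the grasp point (between the pads) lies 19 mm behind it; z points along the fingers, y is the line along which they close (so a half turn about z gives the same grasp; the last joint's range is limited). The gripper opens to 94 mm and grips with 3 to 60 N. Pads are 16 mm wide; open, the fingers measure 119 mm over their backs; the gripper's body (75 mm by 177 mm) begins 78 mm behind the grasp point.
Start: joints at [-1.357, 0.3, 1.521, -0, 1.321, -0.067], TCP at [0.152, -0.528, 0.205] pointing down, gripper open.
Joint ranges: [-3.03, 3.03], [-0.79, 2.21], [0.23, 2.52], [-1.04, 4.18], [0, 3.07], [-2.55, 2.55]. Speed limits (rad/s): [2.22, 2.22, 2.57, 3.14, 3.14, 3.14].

INTERFACE

Orientations are given as [roll, pitch, yaw] about the fixed x, y, z axes, in that order (R = Rz(yaw) Ry(pitch) Rx(roll)).
In Python, from station import ctrl gives the robot as it stands.
- The arm moves only by the tool move_arm, never from a script. Its argument "increments" is a list of rows, each a list of 7 numbers: the opening, from 0 (shut) to 1 (fully open), then the shift along the tool's x, y, z in units of 50 mm (1.0 is 50 mm), then the turn, a rotation vector about the tool's x, y, z in rad. In form: [[claw, tx, ty, tz, rx, ry, rz], ...]. A call has 1 to 20 rows; each row shifts and turns the commanded pose from where the row before left it, along the tool's axes as they then stand; what a row does not reach is not made up. A row lasts 1/10 s, in which the tool goes at most 50 mm and 8.59 degrees, less where a joint would pass 70% of its speed; a pose out of reach is approached as far as the arm can. A call is refused whole if a number of a shift passes 1 or a number of a turn 0.15, either way. A call with a gripper value outside its range is refused whole. The fingers move at their own pace and stop on an object; "force" is the grip in N (left out, the last holds). Time passes only in rows, so rows that do not move let the fingers close. It gives the time, the measured TCP pose, the force, the opening and the grip force at its end, in the units of the state.
- ctrl.get_obs(): the state, without advancing time (a new reading comes with each control period).
- ctrl.camera(name): name is "side" or "top" or "wrist"; returns a dict with "color" (420x560x3 uint8, blue, green, red), "K" (3x3 intrinsics, pixels), "pose" (4x4, takes a point from camera to world coordinates); the wrist camera has in their place "tool_from_camera" (4x4, takes a point from camera to tool coordinates, whose origin is the TCP and whose axes are the flange's). Camera axes: x right, y down, z forward; pixel columns grow to the right and rows downward; lengths in m; the calibration is good to about 2 mm. A picture is of the moment at which its call begins: read the wrist's pose just before it. There is no depth.
- ctrl.hand_in(): hands the job in; it is judged then, once.
Trained networks look in a picture, given as the dict that the camera call returned (one of the last four; its "shot" number tells which), for a name from the list of things; names that differ only in an ending like _2 or _b are one class to them, and where a whole thing is asked for, a point or a joint stands for the part that bears it (a point fixed in the world has none). Each returns a list of dicts, best first, with "conf" (0 to 1); they miss things now and then, are a little off and sometimes report something else, mostly with a low value. They report only what shows in the picture. A call takes as long as a camera call. They do not tell look-alikes from the thing itself.
- ctrl.cut_out(name, picture): "mask" (420x560 bool, what is visible of it) and "centre" ([row, column] in pixels, amid what is visible of it).
The state is a dict: "time_s": time; "qpos": joint angles; "joint_vel": joint speeds; "tau": joint torques, N m; "ee_pos": TCP position; "eef_rot": TCP orientation; "force": force on the tool from outside, world axes, zero at the start; "moment": the same for the moment, N m; "grip_width": finger opening in m; "grip_force": force on a finger pad.
Only numpy, scipy, OpenCV 4.12 (cv2) and the standard library are available. Lean on these libraries where they do the work, as an engineer would, in place of code of your own. Each camera call takes 0.05 s, during which the arm holds its last target. There are 200 camera calls.

## Working session

There is one attempt and no reset: what is moved stays moved. The work goes in short steps, Python scripts to look and compute and a tool call to move; the robot and the scene stay as the last step left them, time stands still between calls to the robot, and variables do not carry over. Pictures are saved under pics/ and viewed, at most 10 in all, crops included, and the job is handed in when it is done.

Besides the shell and the picture viewer there is one more tool, called as name(argument=value, ...) on one line, values as JSON. move_arm: Moves the arm, as the interface text tells. Its arguments: {"type":"object","properties":{"increments":{"type":"array","items":{"type":"array","items":{"type":"number"}}},"force":{"type":"number"}},"required":["increments"]}

```bash
mkdir -p pics; ls
python3 - <<'E'
from station import ctrl
import cv2,numpy as np
o=ctrl.get_obs();print(o)
ims=[]
for n in("top","side"):
    p=ctrl.camera(n);cv2.imwrite(f"pics/{n}0.png",p["color"]);np.savez(f"{n}.npz",**{k:p[k] for k in("K","pose")})
    print(n,p["K"].round(1).tolist(),p["pose"].round(3).tolist())
    for t in("contactor","nest","clamp","multimeter"):
        print(t,[(round(d["conf"],2),np.round(d["centre"]),int(d["mask"].sum()))for d in ctrl.cut_out(t,p)])
E
```

```text
pics
{'time_s': 0.0, 'qpos': array([-1.35658045e+00,  3.00472664e-01,  1.52157444e+00, -1.00666637e-05,
        1.32068753e+00, -6.65985617e-02]), 'joint_vel': array([-1.14991089e-03, -2.60004957e-03,  2.78507949e-05,  1.09143976e-03,
       -4.28189318e-04,  6.62099991e-04]), 'tau': array([-1.01573660e-03, -5.31809378e+01, -3.52740347e+01,  7.07675703e-02,
        2.44266016e-02, -8.34732919e-05]), 'ee_pos': array([ 0.15236665, -0.52820596,  0.20488828]), 'eef_rot': array([-3.14045255e+00, -6.62691256e-05,  2.80816898e-01]), 'force': array([-0.30270975,  0.17186389,  0.42134858]), 'moment': array([ 0.01793923, -0.01640792,  0.04737979]), 'grip_force': 0.0, 'grip_width': 0.09414105142875566}
top [[397.0, 0.0, 275.9], [0.0, 397.0, 206.4], [0.0, 0.0, 1.0]] [[-0.012, -0.974, 0.226, 0.331], [-1.0, 0.011, -0.006, -0.038], [0.003, -0.226, -0.974, 1.062], [0.0, 0.0, 0.0, 1.0]]
contactor [(0.93, array([217., 367.]), 486), (0.6, array([230., 323.]), 429)]
nest [(0.81, array([200., 222.]), 1666)]
clamp [(0.6, array([174., 217.]), 619)]
multimeter [(0.9, array([208., 102.]), 2226)]
side [[515.5, 0.0, 278.8], [0.0, 515.5, 206.8], [0.0, 0.0, 1.0]] [[-0.967, -0.158, 0.198, 0.232], [-0.253, 0.631, -0.733, 1.148], [-0.009, -0.759, -0.651, 1.137], [0.0, 0.0, 0.0, 1.0]]
contactor [(0.63, array([195., 304.]), 427), (0.6, array([173., 300.]), 341)]
nest [(0.84, array([236., 261.]), 1534)]
clamp [(0.91, array([212., 246.]), 396)]
multimeter [(0.94, array([336., 224.]), 2199)]
```

Run:
```python
import cv2,numpy as np
t=cv2.imread("pics/top0.png");s=cv2.imread("pics/side0.png")
a=cv2.resize(t[120:300,150:450],(800,480),interpolation=cv2.INTER_CUBIC);cv2.imwrite("pics/t1.png",a)
b=cv2.resize(s[120:300,180:380],(666,600),interpolation=cv2.INTER_CUBIC);cv2.imwrite("pics/s1.png",b)
```

```text
(no output)
```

View pics/t1.png

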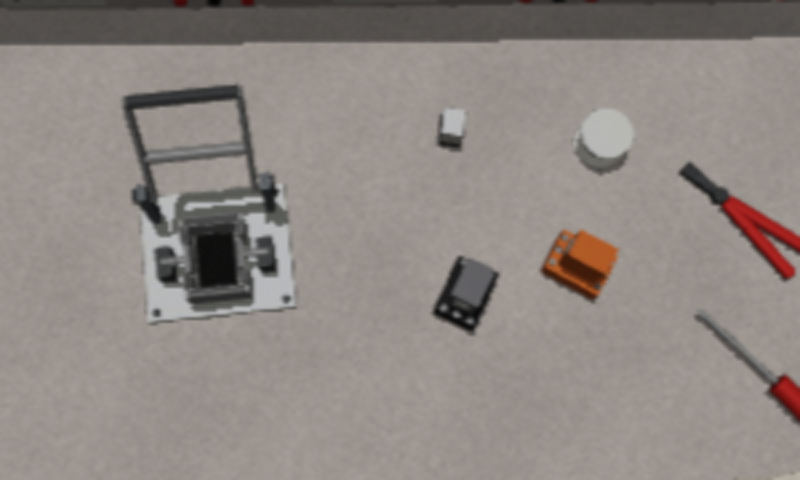

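View pics/s1.png

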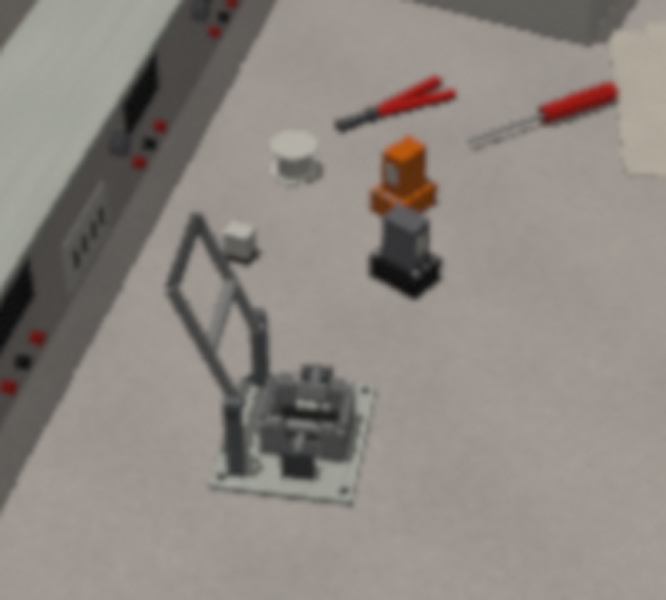

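View pics/top0.png

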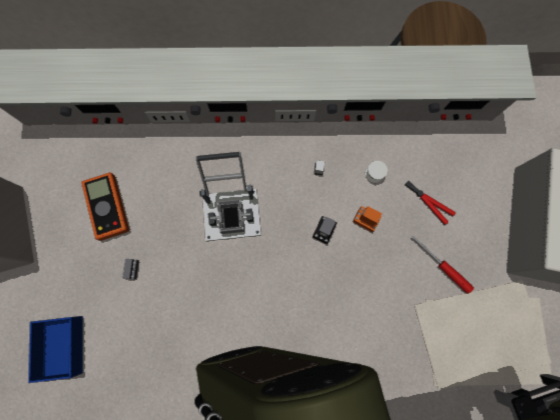

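The top crop shows the black/grey contactor at full-image pixel (325,229), beside an orange look-alike at (368,217). The fixture is at (231,215), with its hinge away from the robot and the clamp open. I'll get rough positions first and then refine them with the wrist camera.

```bash
cat > h.py <<'E'
import numpy as np,cv2
from scipy.optimize import minimize
from scipy.spatial.transform import Rotation as R
def toolT(o):
    T=np.eye(4);T[:3,:3]=R.from_euler("xyz",o["eef_rot"]).as_matrix();T[:3,3]=o["ee_pos"];return T
def ray(K,P,uv,z):
    d=P[:3,:3]@np.linalg.inv(K)@np.array([uv[0],uv[1],1.]);return P[:3,3]+d*(z-P[2,3])/d[2]
def proj(K,P,X):
    c=(np.asarray(X)-P[:3,3])@P[:3,:3];c=c@K.T;return c[:,:2]/c[:,2:]
def box(x0,x1,y0,y1,z0,z1):
    return np.array([[x,y,z] for x in(x0,x1) for y in(y0,y1) for z in(z0,z1)])
CON=[box(-.03,.03,-.022,.022,0,.028),box(-.02,.02,-.014,.014,.028,.078)]
def place(X,p):
    c,s=np.cos(p[2]),np.sin(p[2]);return X@np.array([[c,s,0],[-s,c,0],[0,0,1]])+[p[0],p[1],0]
def sil(K,P,p,parts,sh,S=4):
    m=np.zeros((sh[0]*S,sh[1]*S),np.uint8)
    for b in parts:
        u=proj(K,P,place(b,p));h=cv2.convexHull(((u+.5)*S).round().astype(np.int32));cv2.fillConvexPoly(m,h,255)
    return cv2.resize(m,(sh[1],sh[0]),interpolation=cv2.INTER_AREA)/255.
def fit(views,parts,p0):  # views: K,P,mask
    def c(p):
        s=0
        for K,P,m in views:
            a=sil(K,P,p,parts,m.shape);s+=np.abs(a-m).sum()/m.sum()
        return s/len(views)
    best=None
    for d in np.linspace(-.3,.3,5):
        q=np.array(p0)+[0,0,d]
        r=minimize(c,q,method="Nelder-Mead",options=dict(initial_simplex=q+np.array([[0,0,0],[.008,0,0],[0,.008,0],[0,0,.15]]),xatol=1e-5,fatol=1e-5,maxiter=250))
        if best is None or r.fun<best.fun:best=r
    return best.x,best.fun
E
python3 - <<'E'
from h import *
from station import ctrl
p=ctrl.camera("top");s=ctrl.camera("side")
K,P=p["K"],p["pose"]
near=[324.8,229.5]
print("con",ray(K,P,near,.03),"head",ray(K,P,(327.5,226),.078))
f=lambda x,y:(150+x/2.6667,120+y/2.6667)
for q in((150,322),(296,306),(285,186)):print("bed",ray(K,P,f(*q),.008).round(4))
print("pocket",ray(K,P,f(218,257),.05).round(4))
for q in((126,98),(240,92)):print("handle",ray(K,P,f(*q),.22).round(4))
for q in((141,192),(266,180)):print("post",ray(K,P,f(*q),.1).round(4))
v=[]
for pic,pt in((p,ray(K,P,near,.03)),(s,ray(K,P,near,.03))):
    u=proj(pic["K"],pic["pose"],[pt])[0]
    d=ctrl.cut_out("contactor",pic);d=min(d,key=lambda d:np.hypot(d["centre"][1]-u[0],d["centre"][0]-u[1]));print(u,d["centre"])
    v.append((pic["K"],pic["pose"],d["mask"].astype(float)))
c=ray(K,P,near,.03)
for a in(v,v[:1]):
  for y in(-.4,.8,-1.2):print(fit(a,CON,(c[0],c[1],y)))
E
```

```text
con [ 0.50631309 -0.17287063  0.03      ] head [ 0.50700754 -0.17376662  0.078     ]
bed [0.4834 0.1421 0.008 ]
bed [ 0.4978 -0.0041  0.008 ]
bed [0.623  0.0067 0.008 ]
pocket [0.5403 0.0704 0.05  ]
handle [0.6425 0.1311 0.22  ]
handle [0.6467 0.0354 0.22  ]
post [0.5932 0.1381 0.1   ]
post [0.6036 0.0207 0.1   ]
[324.8 229.5] [227.8, 322.2]
[302.14599392 195.88795782] [196.0, 303.7]
(array([ 0.50849445, -0.17136425, -0.49073039]), np.float64(0.10500429127880108))
(array([ 0.50926546, -0.17105121,  0.56642757]), np.float64(0.2638363089343482))
(array([ 0.50849996, -0.17125496, -3.63208877]), np.float64(0.1040194010782246))
(array([ 0.50885923, -0.17097163, -0.44355589]), np.float64(0.06825723296311531))
(array([ 0.50771793, -0.17111354,  0.7282842 ]), np.float64(0.3404634581105169))
(array([ 0.50888064, -0.17089835, -0.44414386]), np.float64(0.06825723296311531))
```

move_arm(increments=[[1,0.588,-0.325,0,0,0,0],[1,0.588,-0.325,0,0,0,0],[1,0.588,-0.325,0,0,0,0],[1,0.588,-0.325,0,0,0,0],[1,0.588,-0.325,0,0,0,0],[1,0.588,-0.325,0,0,0,0],[1,0.588,-0.325,0,0,0,0],[1,0.588,-0.325,0,0,0,0],[1,0.588,-0.325,0,0,0,0],[1,0.588,-0.325,0,0,0,0],[1,0.588,-0.325,0,0,0,0],[1,0.588,-0.325,0,0,0,0],[1,0.588,-0.325,0,0,0,0],[1,0.588,-0.325,0,0,0,0],[1,0.588,-0.325,0,0,0,0],[1,0,0,0,0,0,0.146],[1,0,0,0,0,0,0.146],[1,0,0,0,0,0,0.146],[1,0,0,0,0,0,0.146],[1,0,0,0,0,0,0.146]])

```text
time_s: 2.7
ee_pos: [0.5086, -0.172, 0.2054]
eef_rot: [3.142, -0.0, -0.455]
force: [0.0, -1.5, -0.5]
grip_width: 0.094
grip_force: 0.0
```

move_arm(increments=[[1,0,0,0,0,0,0],[1,0,0,0,0,0,0]])

```text
time_s: 2.9
ee_pos: [0.5086, -0.1721, 0.2055]
eef_rot: [-3.142, -0.0, -0.445]
force: [-0.5, 0.1, -0.5]
grip_width: 0.0941
grip_force: 0.0
```

Run:
```python
from h import *
from station import ctrl
o=ctrl.get_obs();w=ctrl.camera("wrist")
P=toolT(o)@w["tool_from_camera"];print(w["tool_from_camera"].round(3).tolist(),w["K"][0,0])
cv2.imwrite("pics/w1.png",w["color"])
D=ctrl.cut_out("contactor",w)
print(o["ee_pos"],o["eef_rot"],[(d["conf"],d["centre"],d["mask"].sum()) for d in D], proj(w["K"],P,[[.5085,-.171,.05]]))
if D:
  u=proj(w["K"],P,[[.5085,-.171,.05]])[0]
  d=min(D,key=lambda d:np.hypot(d["centre"][1]-u[0],d["centre"][0]-u[1]))
  print(fit([(w["K"],P,d["mask"].astype(float))],CON,(.5085,-.171,-.45)))
```

```text
[[-0.0, -0.973, -0.231, 0.067], [1.0, -0.001, 0.0, -0.0], [-0.001, -0.231, 0.973, -0.18], [0.0, 0.0, 0.0, 1.0]] 302.29669792264144
[ 0.50858805 -0.17206375  0.20545388] [-3.14159181e+00 -1.93500539e-05 -4.44778691e-01] [(0.97, [197.0, 281.4], np.int64(1997)), (0.93, [128.9, 360.9], np.int64(2510))] [[279.37685062 200.79558704]]
(array([ 0.50811537, -0.1728219 , -0.44933569]), np.float64(0.014354865631781004))
```

View pics/w1.png

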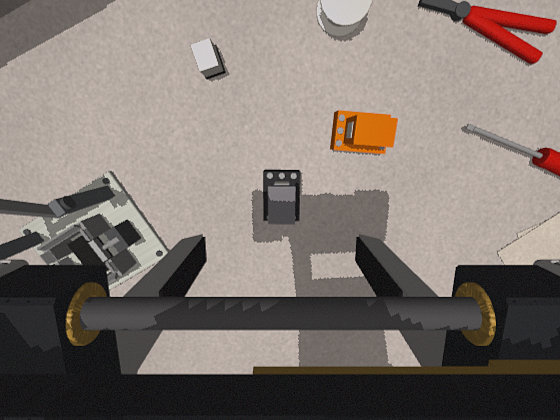

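The wrist fit is good (1.4 % residual): contactor at (0.508, -0.173), yaw -0.45. It sits at wrist pixel (282,197), with the orange one clear of the fingers.

move_arm(increments=[[0.65,0,0.016,0.4,0,0,0.005],[0.65,0,0,0.4,0,0,0],[0.65,0,0,0.4,0,0,0],[0.65,0,0,0.4,0,0,0],[0.65,0,0,0.4,0,0,0],[0.65,0,0,0.4,0,0,0],[0.65,0,0,0.4,0,0,0],[0.65,0,0,0.3,0,0,0],[0.65,0,0,0,0,0,0],[0,0,0,0,0,0,0],[0,0,0,0,0,0,0],[0,0,0,0,0,0,0],[0,0,0,0,0,0,0],[0,0,0,0,0,0,0],[0,0,0,0,0,0,0]], force=60)

```text
time_s: 4.5
ee_pos: [0.5084, -0.1729, 0.0509]
eef_rot: [3.142, -0.001, -0.454]
force: [-1.8, -0.6, 4.6]
grip_width: 0.0273
grip_force: 60.0
```

move_arm(increments=[[0,0,0,-0.3,0,0,0],[0,0,0,-0.55,0,0,0],[0,0,0,-0.55,0,0,0],[0,0,0,-0.55,0,0,0],[0,0,0,-0.55,0,0,0],[0,0,0,-0.5,0,0,0],[0,-0.293,-0.458,0,0,0,0],[0,-0.293,-0.458,0,0,0,0],[0,-0.293,-0.458,0,0,0,0],[0,-0.293,-0.458,0,0,0,0],[0,-0.293,-0.458,0,0,0,0],[0,-0.293,-0.458,0,0,0,0],[0,-0.293,-0.458,0,0,0,0],[0,-0.293,-0.458,0,0,0,0],[0,-0.293,-0.458,0,0,0,0],[0,0,0,0,0,0,-0.136],[0,0,0,0,0,0,-0.136],[0,0,0,0,0,0,-0.136],[0,0,0,0,0,0,-0.136],[0,0,0,0,0,0,0]])

```text
time_s: 6.5
ee_pos: [0.48, 0.0703, 0.2002]
eef_rot: [-3.142, 0.001, 0.092]
force: [-0.6, -0.2, -0.8]
grip_width: 0.0278
grip_force: 60.0
```

move_arm(increments=[[0,0,0,0,0,0,0],[0,0,0,0,0,0,0]])

```text
time_s: 6.7
ee_pos: [0.4801, 0.0703, 0.2004]
eef_rot: [-3.142, 0.0, 0.087]
force: [0.3, 0.3, -2.1]
grip_width: 0.0272
grip_force: 60.0
```

Run:
```python
from h import *
from station import ctrl
o=ctrl.get_obs();w=ctrl.camera("wrist")
P=toolT(o)@w["tool_from_camera"];np.savez("w2.npz",K=w["K"],P=P)
cv2.imwrite("pics/w2.png",cv2.resize(w["color"],(800,600),interpolation=cv2.INTER_CUBIC));cv2.imwrite("w2raw.png",w["color"])
print(o["ee_pos"],o["eef_rot"],o["force"])
for n in("nest","bed","contactor"):print(n,[(d["conf"],d["centre"],d["mask"].sum()) for d in ctrl.cut_out(n,w)])
```

```text
[0.48012958 0.07028192 0.20035218] [-3.14152410e+00  2.22448054e-04  8.65639833e-02] [ 0.26955412  0.29682548 -2.11973027]
nest [(0.97, [106.6, 278.6], np.int64(9415)), (0.49, [33.3, 277.0], np.int64(4478))]
bed []
contactor [(0.69, [237.1, 280.2], np.int64(6128)), (0.66, [170.9, 552.7], np.int64(389))]
```

View pics/w2.png

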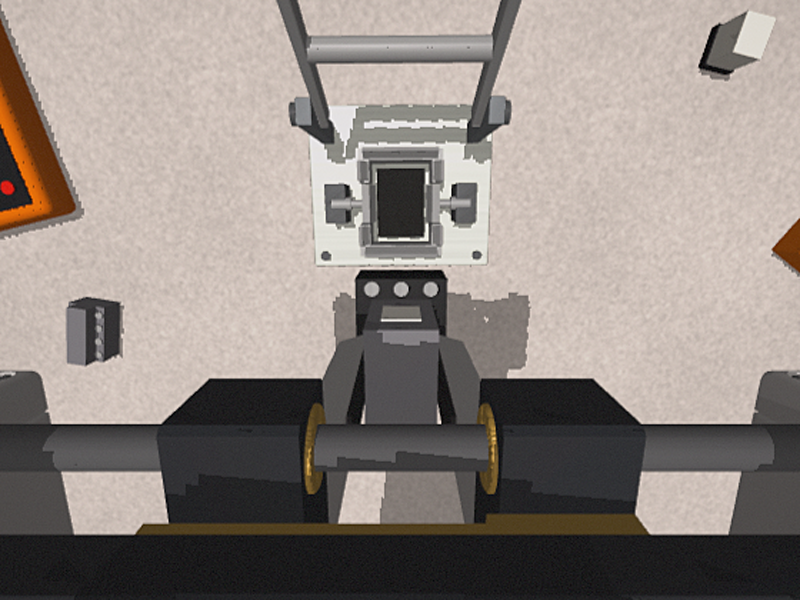

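Wrist view (800x600 picture): bed near corners are at (317,265) and (489,264), the pocket with its dark pad is centred at (401,203), and the held contactor base is at (401,288). Next I'll overlay the nest model.

Run:
```python
from h import *
d=np.load("w2.npz");K,P=d["K"],d["P"];im=cv2.imread("w2raw.png")
f=lambda x,y:((x+.5)/1.42857-.5,(y+.5)/1.42857-.5)
for n,q,z in(("bed",(317,265),.008),("bed",(489,264),.008),("post",(300,112),.09),("post",(502,111),.09),("padmid",(401,203),.02),("lip",(401,204),.055),("conL",(356,273),.1494+.028),("conR",(446,271),.1494+.028)):
    print(n,z,ray(K,P,f(*q),z).round(4))
p=(.5475,.073,.09);S=6;x0,y0=200,60
c=cv2.resize(im[y0:y0+130,x0:x0+160],None,fx=S,fy=S,interpolation=cv2.INTER_CUBIC)
# model outlines: bed, pocket z46, pad at z .02 , lip 55 outline of pocket
for (a,b,z,col) in((.065,.075,.008,(0,0,255)),(.0315,.0235,.046,(0,255,0)),(.027,.019,.02,(255,100,0))):
    X=place(np.array([[-a,-b,z],[a,-b,z],[a,b,z],[-a,b,z]]),p);u=(proj(K,P,X)+.5-[x0,y0])*S
    cv2.polylines(c,[u.round().astype(int)],True,col,1)
cv2.imwrite("pics/ov.png",c[:600,:800] if c.shape[1]<=800 else cv2.resize(c,(738,600)))
print(c.shape)
```

```text
bed 0.008 [0.4852 0.1433 0.008 ]
bed 0.008 [ 0.4989 -0.0056  0.008 ]
post 0.09 [0.5945 0.1431 0.09  ]
post 0.09 [0.6059 0.0171 0.09  ]
padmid 0.02 [0.544  0.0751 0.02  ]
lip 0.055 [0.5435 0.0751 0.055 ]
conL 0.1774 [0.5111 0.094  0.1774]
conR 0.1774 [0.5157 0.0514 0.1774]
(780, 960, 3)
```

View pics/ov.png

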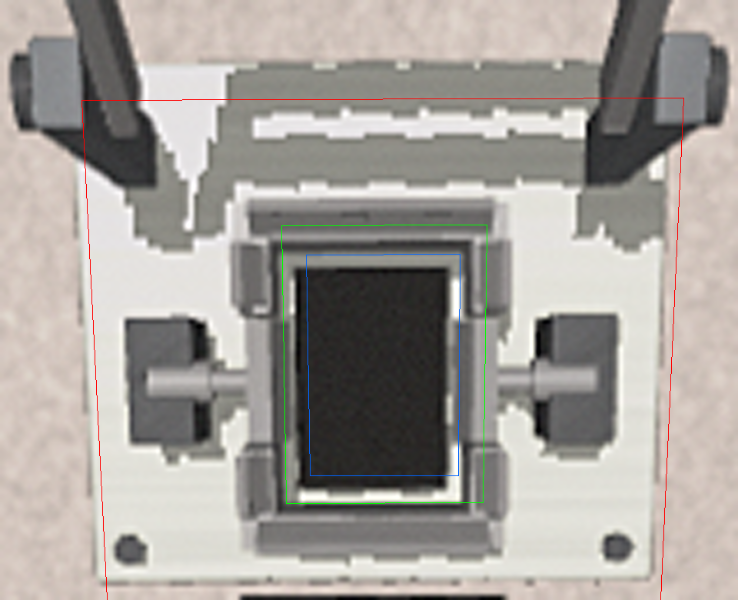

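Estimates agree: nest at (0.5446, 0.0754), yaw 0.091, and the model check on the held contactor agrees within 1 mm. Moving over the nest and down to just above the lips.

move_arm(increments=[[0,0.2,0.01,0,0,0,-0.0045],[0,0.3,0,0,0,0,0],[0,0.3,0,0,0,0,0],[0,0.3,0,0,0,0,0],[0,0.2,0,0,0,0,0],[0,0,0,0.3,0,0,0],[0,0,0,0.4,0,0,0],[0,0,0,0.4,0,0,0],[0,0,0,0.4,0,0,0],[0,0,0,0.3,0,0,0],[0,0,0,0,0,0,0],[0,0,0,0,0,0,0],[0,0,0,0,0,0,0]])

```text
time_s: 8.2
ee_pos: [0.5455, 0.0759, 0.1114]
eef_rot: [3.142, -0.001, 0.094]
force: [-0.3, -0.4, -1.7]
grip_width: 0.0278
grip_force: 60.0
```

Run:
```python
from h import *
from station import ctrl
o=ctrl.get_obs();print(o["ee_pos"],o["eef_rot"],o["force"])
t=ctrl.camera("top");s=ctrl.camera("side")
a=cv2.resize(t["color"][130:250,180:280],(480,576),interpolation=cv2.INTER_CUBIC);b=cv2.resize(s["color"][170:290,210:276],(316,576),interpolation=cv2.INTER_CUBIC)
cv2.imwrite("pics/d1.png",np.hstack([a,b]))
```

```text
[0.54553055 0.07594273 0.11144822] [ 3.14157479e+00 -1.44136410e-03  9.43093242e-02] [-0.31203975 -0.3617436  -1.66637758]
```

View pics/d1.png

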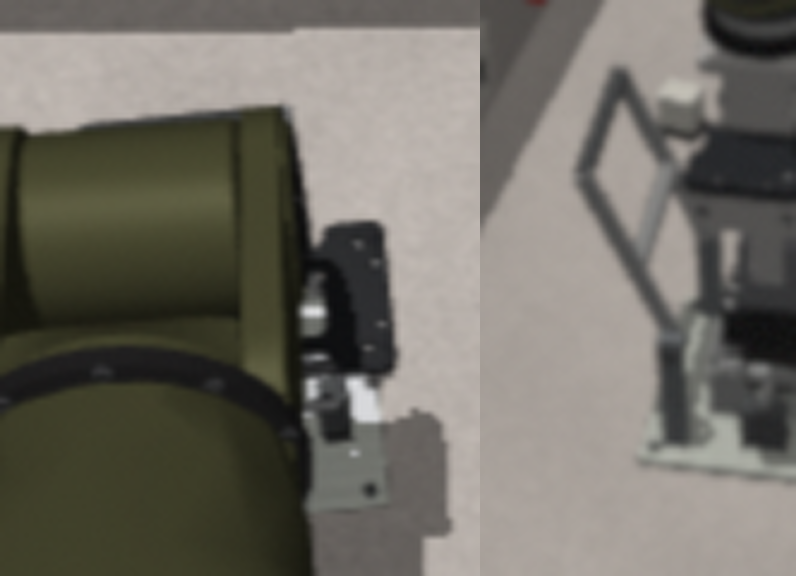

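The side view shows the contactor above the nest and the body clear of the frame. Now descending in small steps while watching the force.

move_arm(increments=[[0,0,0,0.06,0,0,0],[0,0,0,0.06,0,0,0],[0,0,0,0.06,0,0,0],[0,0,0,0,0,0,0],[0,0,0,0,0,0,0]])

```text
time_s: 8.8
ee_pos: [0.5449, 0.0758, 0.1014]
eef_rot: [-3.142, 0.0, 0.094]
force: [0.1, -0.1, -1.8]
grip_width: 0.0273
grip_force: 60.0
```

move_arm(increments=[[0,0,0,0.04,0,0,0],[0,0,0,0.04,0,0,0],[0,0,0,0,0,0,0]])

```text
time_s: 9.1
ee_pos: [0.5448, 0.0758, 0.0971]
eef_rot: [3.142, 0.0, 0.094]
force: [0.0, -1.2, -0.7]
grip_width: 0.0278
grip_force: 60.0
```

move_arm(increments=[[0,0,0,0.04,0,0,0],[0,0,0,0.04,0,0,0],[0,0,0,0,0,0,0]])

```text
time_s: 9.4
ee_pos: [0.5449, 0.0761, 0.0933]
eef_rot: [-3.141, -0.0, 0.094]
force: [0.6, 1.8, -2.3]
grip_width: 0.0279
grip_force: 60.0
```

move_arm(increments=[[0,0,0,0.04,0,0,0],[0,0,0,0.04,0,0,0],[0,0,0,0,0,0,0]])

```text
time_s: 9.7
ee_pos: [0.5453, 0.0758, 0.0902]
eef_rot: [3.141, -0.001, 0.094]
force: [-1.3, 1.5, 5.9]
grip_width: 0.0275
grip_force: 60.0
```

move_arm(increments=[[0,0,0,0.04,0,0,0],[0,0,0,0.04,0,0,0],[0,0,0,0,0,0,0]])

```text
time_s: 10.0
ee_pos: [0.5454, 0.0758, 0.0864]
eef_rot: [3.141, -0.001, 0.094]
force: [-2.7, -0.2, 8.9]
grip_width: 0.0275
grip_force: 60.0
```

move_arm(increments=[[0,0,0,0.02,0,0,0],[0,0,0,0.02,0,0,0],[0,0,0,0,0,0,0]])

```text
time_s: 10.3
ee_pos: [0.5453, 0.0758, 0.0844]
eef_rot: [3.141, -0.001, 0.094]
force: [-2.1, 0.1, 6.7]
grip_width: 0.0273
grip_force: 60.0
```

move_arm(increments=[[0,0,0,0.02,0,0,0],[0,0,0,0.02,0,0,0],[0,0,0,0,0,0,0]])

```text
time_s: 10.6
ee_pos: [0.5453, 0.0758, 0.0821]
eef_rot: [3.141, -0.001, 0.094]
force: [-1.2, 0.3, 5.2]
grip_width: 0.0281
grip_force: 60.0
```

move_arm(increments=[[0,0,0,0.02,0,0,0],[0,0,0,0,0,0,0]])

```text
time_s: 10.8
ee_pos: [0.5453, 0.0758, 0.0811]
eef_rot: [3.141, -0.001, 0.094]
force: [-1.6, -0.1, 4.2]
grip_width: 0.0278
grip_force: 60.0
```

move_arm(increments=[[0,0,0,0.02,0,0,0],[0,0,0,0,0,0,0]])

```text
time_s: 11.0
ee_pos: [0.5453, 0.0758, 0.0801]
eef_rot: [3.141, -0.001, 0.094]
force: [-1.1, -0.8, 5.8]
grip_width: 0.0277
grip_force: 60.0
```

move_arm(increments=[[0,0,0,0.012,0,0,0],[0,0,0,0.012,0,0,0],[0,0,0,0,0,0,0]])

```text
time_s: 11.3
ee_pos: [0.5453, 0.0758, 0.0789]
eef_rot: [3.141, -0.001, 0.094]
force: [-1.5, 0.1, 5.7]
grip_width: 0.0277
grip_force: 60.0
```

move_arm(increments=[[0,0,0,0.012,0,0,0],[0,0,0,0.012,0,0,0],[0,0,0,0,0,0,0]])

```text
time_s: 11.6
ee_pos: [0.5453, 0.0758, 0.0777]
eef_rot: [3.141, -0.001, 0.094]
force: [-1.7, -0.3, 5.8]
grip_width: 0.0278
grip_force: 60.0
```

move_arm(increments=[[0,0,0,0.012,0,0,0],[0,0,0,0.012,0,0,0],[0,0,0,0,0,0,0]])

```text
time_s: 11.9
ee_pos: [0.5453, 0.0758, 0.0765]
eef_rot: [3.141, -0.001, 0.094]
force: [-1.9, 0.8, 6.0]
grip_width: 0.0276
grip_force: 60.0
```

move_arm(increments=[[0,0,0,0.012,0,0,0],[0,0,0,0.012,0,0,0],[0,0,0,0,0,0,0]])

```text
time_s: 12.2
ee_pos: [0.5453, 0.0758, 0.0753]
eef_rot: [3.141, -0.001, 0.094]
force: [-1.5, 0.4, 6.8]
grip_width: 0.0279
grip_force: 60.0
```

move_arm(increments=[[0,0,0,0.012,0,0,0],[0,0,0,0.012,0,0,0],[0,0,0,0,0,0,0]])

```text
time_s: 12.5
ee_pos: [0.5454, 0.0758, 0.0748]
eef_rot: [3.141, -0.002, 0.094]
force: [-3.7, -1.8, 12.9]
grip_width: 0.0275
grip_force: 60.0
```

Contact with the pad felt. Pressing a little more, then holding.

move_arm(increments=[[0,0,0,0.01,0,0,0],[0,0,0,0,0,0,0],[0,0,0,0,0,0,0]])

```text
time_s: 12.8
ee_pos: [0.5455, 0.0758, 0.0746]
eef_rot: [3.141, -0.002, 0.094]
force: [-5.6, 0.2, 17.9]
grip_width: 0.0275
grip_force: 60.0
```

move_arm(increments=[[0,0,0,0.008,0,0,0],[0,0,0,0,0,0,0],[0,0,0,0,0,0,0],[0,0,0,0,0,0,0],[0,0,0,0,0,0,0]])

```text
time_s: 13.3
ee_pos: [0.5455, 0.0758, 0.0745]
eef_rot: [3.141, -0.002, 0.094]
force: [-7.9, -0.0, 20.6]
grip_width: 0.0275
grip_force: 60.0
```

Bottomed with about 16 N on the pad (height about 24 mm, matching the picture), and held for 0.4 s. Releasing, rising, and turning a quarter for the handle.

move_arm(increments=[[0.6,0,0,0,0,0,0],[0.6,0,0,0,0,0,0],[0.6,0,0,0,0,0,0],[0.6,0,0,0,0,0,0],[0.6,0,0,-0.3,0,0,0],[0.6,0,0,-0.6,0,0,0],[0.6,0,0,-0.6,0,0,0],[0.6,0,0,-0.6,0,0,0],[0.6,0,0,-0.6,0,0,0],[0.6,0,0,-0.6,0,0,0],[0.6,0,0,-0.6,0,0,0],[0.6,0,0,-0.6,0,0,0],[0.6,0,0,-0.5,0,0,0],[0.6,0,0,0,0,0,0]])

```text
time_s: 14.7
ee_pos: [0.5457, 0.0759, 0.3259]
eef_rot: [3.141, -0.005, 0.094]
force: [0.6, 0.2, -0.6]
grip_width: 0.0566
grip_force: 0.0
```

move_arm(increments=[[0.6,0,0,0,0,0,-0.143],[0.6,0,0,0,0,0,-0.143],[0.6,0,0,0,0,0,-0.143],[0.6,0,0,0,0,0,-0.143],[0.6,0,0,0,0,0,-0.143],[0.6,0,0,0,0,0,-0.143],[0.6,0,0,0,0,0,-0.143],[0.6,0,0,0,0,0,-0.143],[0.6,0,0,0,0,0,-0.143],[0.6,0,0,0,0,0,-0.143],[0.6,0,0,0,0,0,-0.143],[0.6,0,0,0,0,0,0],[0.6,0,0,0,0,0,0]])

```text
time_s: 16.0
ee_pos: [0.5449, 0.0758, 0.3219]
eef_rot: [-3.141, -0.0, 1.663]
force: [0.3, -0.0, -0.4]
grip_width: 0.0565
grip_force: 0.0
```

Run:
```python
from h import *
from station import ctrl
o=ctrl.get_obs();print(o["time_s"],o["ee_pos"],o["eef_rot"],o["force"],o["qpos"])
w=ctrl.camera("wrist");P=toolT(o)@w["tool_from_camera"];s=ctrl.camera("side")
np.savez("w3.npz",K=w["K"],P=P)
D=ctrl.cut_out("contactor",w)
print([(d["conf"],d["centre"],d["mask"].sum()) for d in D])
# model overlay of handle/bar2 for q's in wrist and side
H=np.array([.5446,.0754,0.091])+.055*np.array([np.cos(.092),np.sin(.092),0])
ex=np.array([np.cos(.092),np.sin(.092),0]);ey=np.array([-ex[1],ex[0],0])
def bar(r,q,y=.045):
    c=H+ex*(-r*np.cos(q))+np.array([0,0,r*np.sin(q)]);return np.array([c-ey*y,c+ey*y])
ims=[]
for K,PP,im in((w["K"],P,w["color"]),(s["K"],s["pose"],s["color"])):
    im=cv2.resize(im,None,fx=3,fy=3,interpolation=cv2.INTER_CUBIC)
    for q,col in((1.75,(0,0,255)),(1.85,(0,255,0)),(1.95,(255,0,0))):
        for r in(.13,.055):
            u=((proj(K,PP,bar(r,q))+.5)*3).round().astype(int);cv2.line(im,tuple(map(int,u[0])),tuple(map(int,u[1])),col,1)
    ims.append(im)
    print(u)
cv2.imwrite("w3.png",ims[0]);cv2.imwrite("s3.png",ims[1])
a=cv2.resize(ims[0],(560,420));b=ims[1][480:900,600:840]
cv2.imwrite("pics/c3.png",np.hstack([a,b]))
```

```text
16.0 [0.54485506 0.07584443 0.32187045] [-3.14064318e+00 -1.09216990e-05  1.66288229e+00] [ 0.27895189 -0.0312976  -0.35588773] [ 7.17349575e-02  2.41895774e-01  1.32810582e+00 -8.40196656e-06
  1.57254056e+00 -2.03510227e-02]
[(0.87, [361.3, 259.8], np.int64(302)), (0.82, [185.2, 279.8], np.int64(1192))]
[[1023  696]
 [1034  476]]
[[749 614]
 [729 675]]
```

View pics/c3.png

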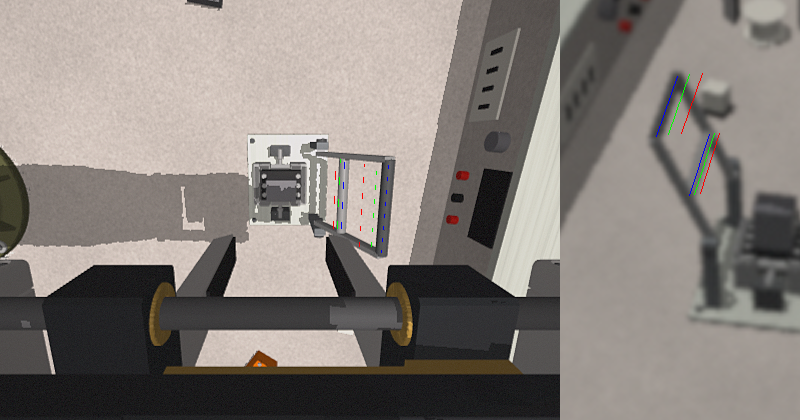

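Contactor sits in the nest (wrist pixel (280,185)). The handle matches q ≈ 1.95 in both views, at about (0.647, 0.085, 0.212). Going to grasp it.

move_arm(increments=[[0.6,0,0.26,0,0,0,0],[0.6,0,0.45,0,0,0,0],[0.6,0,0.45,0,0,0,0],[0.6,0,0.45,0,0,0,0],[0.6,0,0.45,0,0,0,0],[0.6,0,0,0.3,0,0,0],[0.6,0,0,0.5,0,0,0],[0.6,0,0,0.5,0,0,0],[0.6,0,0,0.5,0,0,0],[0.6,0,0,0.5,0,0,0],[0.6,0,0,0.28,0,0,0],[0.6,0,0,0,0,0,0],[0.6,0,0,0,0,0,0]])

```text
time_s: 17.45
ee_pos: [0.6478, 0.0858, 0.1946]
eef_rot: [3.141, 0.0, 1.667]
force: [-0.4, -0.4, -0.1]
grip_width: 0.0566
grip_force: 0.0
```

move_arm(increments=[[0,0,0,0,0,0,0],[0,0,0,0,0,0,0],[0,0,0,0,0,0,0],[0,0,0,0,0,0,0],[0,0,0,0,0,0,0],[0,0,0,0,0,0,0]], force=12)

```text
time_s: 18.05
ee_pos: [0.6469, 0.0858, 0.1935]
eef_rot: [-3.14, -0.0, 1.667]
force: [-23.6, -3.2, 7.2]
grip_width: 0.0117
grip_force: 12.0
```

Run:
```python
from h import *
from station import ctrl
o=ctrl.get_obs();print(o["time_s"],o["ee_pos"],o["eef_rot"],o["force"],o["grip_width"])
s=ctrl.camera("side");w=ctrl.camera("wrist")
cv2.imwrite("pics/g1.png",np.hstack([cv2.resize(w["color"],(480,360)),cv2.resize(s["color"][150:270,180:280],(300,360),interpolation=cv2.INTER_CUBIC)]))
```

```text
18.05 [0.64694772 0.08577424 0.19346954] [-3.13996181e+00 -1.74422696e-05  1.66732748e+00] [-23.57660967  -3.18389045   7.19324332] 0.011707168347992552
```

View pics/g1.png

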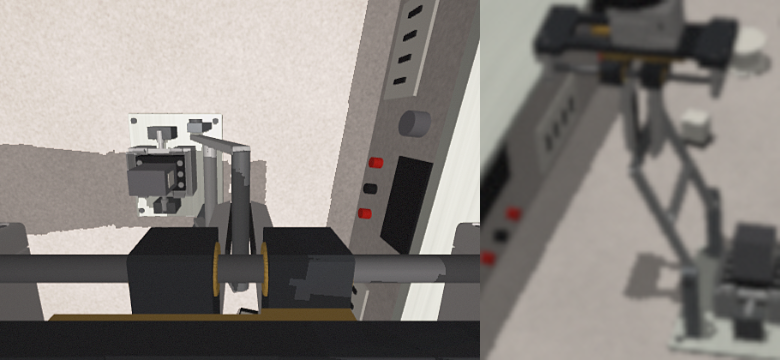

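The bar is held (11.7 mm). It presses on the open stop a little, so the first move backs off. Computing the arc increments.

```bash
python3 -c "
import numpy as np
q=np.r_[1.94,1.90,np.arange(1.82,.3,-.08)]
y=-2.6*np.cos(q);z=-2.6*np.sin(q)
for a,b,c in zip(q[1:],np.diff(y),np.diff(z)):print('%.2f %.3f %.3f'%(a,b,c))"
```

```text
1.90 -0.098 -0.036
1.82 -0.199 -0.059
1.74 -0.203 -0.043
1.66 -0.206 -0.027
1.58 -0.208 -0.010
1.50 -0.208 0.006
1.42 -0.207 0.023
1.34 -0.204 0.039
1.26 -0.200 0.056
1.18 -0.195 0.071
1.10 -0.189 0.087
1.02 -0.181 0.102
0.94 -0.173 0.116
0.86 -0.163 0.129
0.78 -0.152 0.142
0.70 -0.140 0.154
0.62 -0.127 0.164
0.54 -0.114 0.174
0.46 -0.100 0.182
0.38 -0.085 0.190
```

move_arm(increments=[[0,0,-0.115,-0.035,0,0,0],[0,0,0,0,0,0,0]])

```text
time_s: 18.35
ee_pos: [0.6414, 0.0853, 0.1955]
eef_rot: [3.141, -0.0, 1.667]
force: [-0.3, 0.6, -0.2]
grip_width: 0.0116
grip_force: 12.0
```

move_arm(increments=[[0,0,-0.199,-0.059,0,0,0],[0,0,-0.203,-0.043,0,0,0],[0,0,-0.206,-0.027,0,0,0],[0,0,-0.208,-0.01,0,0,0],[0,0,-0.208,0.006,0,0,0],[0,0,0,0,0,0,0]])

```text
time_s: 18.95
ee_pos: [0.5903, 0.0804, 0.2024]
eef_rot: [3.141, -0.0, 1.667]
force: [0.1, 1.1, 2.1]
grip_width: 0.0114
grip_force: 12.0
```

move_arm(increments=[[0,0,-0.207,0.023,0,0,0],[0,0,-0.204,0.039,0,0,0],[0,0,-0.2,0.056,0,0,0],[0,0,-0.195,0.071,0,0,0],[0,0,0,0,0,0,0]])

```text
time_s: 19.45
ee_pos: [0.5503, 0.0765, 0.1925]
eef_rot: [-3.141, -0.0, 1.667]
force: [-0.0, 2.1, -0.2]
grip_width: 0.0118
grip_force: 12.0
```

Forces are tiny, so I'm continuing.

move_arm(increments=[[0,0,-0.189,0.087,0,0,0],[0,0,-0.181,0.102,0,0,0],[0,0,-0.173,0.116,0,0,0],[0,0,0,0,0,0,0]])

```text
time_s: 19.85
ee_pos: [0.5234, 0.0739, 0.1769]
eef_rot: [-3.14, -0.0, 1.667]
force: [0.4, 2.1, -1.1]
grip_width: 0.0114
grip_force: 12.0
```

move_arm(increments=[[0,0,-0.163,0.129,0,0,0],[0,0,-0.152,0.142,0,0,0],[0,0,0,0,0,0,0]])

```text
time_s: 20.15
ee_pos: [0.5075, 0.0723, 0.1629]
eef_rot: [-3.14, -0.0, 1.667]
force: [0.2, 2.3, -2.7]
grip_width: 0.0114
grip_force: 12.0
```

move_arm(increments=[[0,0,-0.14,0.154,0,0,0],[0,0,-0.127,0.164,0,0,0],[0,0,0,0,0,0,0]])

```text
time_s: 20.45
ee_pos: [0.4937, 0.0709, 0.1465]
eef_rot: [-3.14, 0.0, 1.667]
force: [0.3, 2.4, -1.6]
grip_width: 0.0114
grip_force: 12.0
```

move_arm(increments=[[0,0,-0.114,0.174,0,0,0],[0,0,-0.1,0.182,0,0,0],[0,0,0,0,0,0,0]])

```text
time_s: 20.75
ee_pos: [0.4832, 0.0699, 0.1286]
eef_rot: [-3.14, -0.0, 1.667]
force: [-0.2, 2.0, -0.6]
grip_width: 0.0116
grip_force: 12.0
```

move_arm(increments=[[0,0,-0.045,0.093,0,0,0],[0,0,-0.04,0.095,0,0,0],[0,0,0,0,0,0,0]])

```text
time_s: 21.05
ee_pos: [0.4794, 0.0695, 0.12]
eef_rot: [-3.141, 0.0, 1.667]
force: [-3.4, 1.6, 0.4]
grip_width: 0.0116
grip_force: 12.0
```

move_arm(increments=[[0,0,-0.018,0.048,0,0,0],[0,0,0,0,0,0,0]])

```text
time_s: 21.25
ee_pos: [0.4786, 0.0694, 0.118]
eef_rot: [-3.141, 0.0, 1.667]
force: [-5.1, 1.1, 1.6]
grip_width: 0.0115
grip_force: 12.0
```

move_arm(increments=[[0,0,-0.017,0.048,0,0,0],[0,0,0,0,0,0,0]])

```text
time_s: 21.45
ee_pos: [0.4777, 0.0693, 0.1156]
eef_rot: [-3.141, 0.0, 1.667]
force: [-5.7, 1.6, 1.3]
grip_width: 0.0118
grip_force: 12.0
```

move_arm(increments=[[0,0,-0.016,0.048,0,0,0],[0,0,0,0,0,0,0]])

```text
time_s: 21.65
ee_pos: [0.4768, 0.0693, 0.1132]
eef_rot: [-3.14, -0.0, 1.667]
force: [-5.6, 1.9, 1.2]
grip_width: 0.0118
grip_force: 12.0
```

move_arm(increments=[[0,0,-0.015,0.03,0,0,0],[0,0,0,0,0,0,0]])

```text
time_s: 21.85
ee_pos: [0.4764, 0.0692, 0.1118]
eef_rot: [-3.141, -0.0, 1.667]
force: [-3.9, 2.1, 0.1]
grip_width: 0.011
grip_force: 12.0
```

move_arm(increments=[[0,0,-0.008,0.025,0,0,0],[0,0,0,0,0,0,0]])

```text
time_s: 22.05
ee_pos: [0.476, 0.0692, 0.1106]
eef_rot: [-3.141, -0.0, 1.667]
force: [-4.2, 0.5, 1.0]
grip_width: 0.0114
grip_force: 12.0
```

move_arm(increments=[[0,0,-0.008,0.025,0,0,0],[0,0,0,0,0,0,0]])

```text
time_s: 22.25
ee_pos: [0.4756, 0.0692, 0.1093]
eef_rot: [-3.141, -0.0, 1.667]
force: [-5.3, 1.2, 0.8]
grip_width: 0.0115
grip_force: 12.0
```

Run:
```python
from h import *
from station import ctrl
s=ctrl.camera("side");w=ctrl.camera("wrist")
cv2.imwrite("pics/g2.png",np.hstack([cv2.resize(w["color"],(480,360)),cv2.resize(s["color"][190:280,220:300],(320,360),interpolation=cv2.INTER_CUBIC)]))
```

```text
(no output)
```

View pics/g2.png

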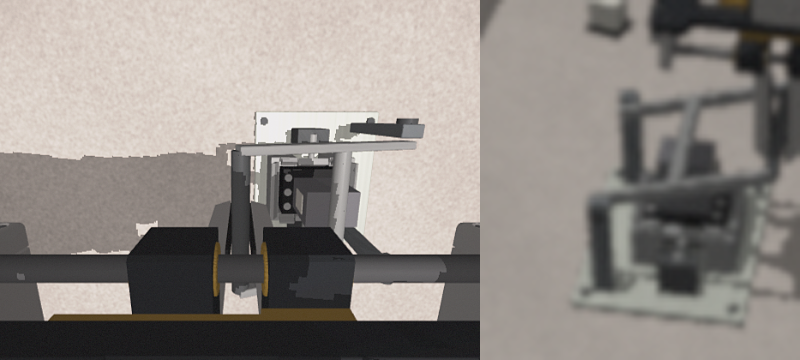

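Wrist view (480-wide part): the frame is low, handle at (240,190) in the fingers, and the bearing bar at (343,200) over the head top (297–358). I've used the picture allowance, so from here I check numerically against the model.

Run:
```python
from h import *
from station import ctrl
o=ctrl.get_obs();w=ctrl.camera("wrist");K=w["K"];P=toolT(o)@w["tool_from_camera"]
N=np.array([.5446,.0754,0]);ex=np.array([np.cos(.092),np.sin(.092),0]);ey=np.array([-ex[1],ex[0],0])
H=N+.055*ex+[0,0,.091]
for q in(.2,.25,.3,.35,.4):
    r=[];
    for rr in(.055,.13):
        c=H-ex*rr*np.cos(q)+[0,0,rr*np.sin(q)]
        u=proj(K,P,np.array([c+ey*.02,c+ey*.045]));r+=u.round(1).tolist()
    print(q,r)
for zb in(.020,.0236,.027):
    print("head",zb,[proj(K,P,[N+ex*a*.02+ey*b*.014+[0,0,zb+.078]])[0].round(1).tolist() for a,b in((-1,1),(1,1),(1,-1))])
g=cv2.cvtColor(w["color"],cv2.COLOR_BGR2GRAY)
for r in(190,200,210,220,235,245):print(r,g[r,335:440].tolist()[::3])
```

```text
0.2 [[389.8, 214.2], [393.3, 175.2], [274.5, 219.8], [274.5, 177.6]]
0.25 [[392.2, 215.3], [395.9, 175.7], [276.8, 222.7], [276.9, 179.1]]
0.3 [[395.0, 216.3], [398.8, 176.2], [279.9, 225.7], [280.0, 180.6]]
0.35 [[397.9, 217.4], [401.9, 176.7], [283.7, 229.0], [284.1, 182.2]]
0.4 [[401.2, 218.4], [405.3, 177.2], [288.5, 232.4], [289.0, 183.9]]
head 0.02 [[354.8, 221.5], [415.6, 221.8], [411.2, 261.6]]
head 0.0236 [[356.1, 223.0], [418.0, 223.2], [413.5, 263.7]]
head 0.027 [[357.4, 224.4], [420.4, 224.7], [415.7, 265.8]]
190 [111, 111, 110, 110, 75, 117, 122, 120, 119, 120, 130, 199, 195, 196, 195, 192, 130, 67, 82, 127, 150, 173, 187, 170, 162, 97, 85, 189, 237, 231, 233, 228, 232, 212, 213]
200 [63, 56, 35, 31, 28, 26, 29, 34, 32, 27, 26, 59, 57, 58, 59, 57, 57, 53, 96, 136, 160, 175, 189, 168, 153, 118, 102, 167, 232, 232, 232, 227, 233, 217, 212]
210 [121, 122, 21, 64, 62, 61, 61, 60, 59, 64, 62, 59, 65, 62, 65, 61, 63, 66, 102, 141, 163, 180, 180, 165, 133, 117, 125, 225, 229, 232, 228, 230, 229, 212, 216]
220 [89, 57, 27, 59, 92, 58, 61, 61, 60, 60, 60, 62, 56, 61, 58, 60, 60, 80, 100, 111, 169, 181, 172, 160, 52, 64, 81, 246, 229, 232, 226, 231, 206, 212, 221]
235 [26, 27, 38, 64, 109, 110, 96, 59, 88, 86, 86, 87, 86, 86, 85, 84, 84, 87, 103, 108, 176, 179, 169, 146, 138, 139, 137, 136, 163, 226, 226, 224, 216, 218, 215]
245 [34, 22, 33, 41, 58, 111, 50, 60, 86, 85, 88, 84, 86, 86, 83, 82, 85, 93, 101, 171, 177, 173, 143, 130, 138, 137, 135, 135, 241, 224, 228, 208, 219, 220, 221]
```

move_arm(increments=[[0,0,-0.006,0.025,0,0,0],[0,0,0,0,0,0,0]])

```text
time_s: 22.6
ee_pos: [0.4753, 0.0691, 0.1083]
eef_rot: [-3.141, 0.0, 1.667]
force: [-6.0, 0.9, 2.7]
grip_width: 0.0112
grip_force: 12.0
```

move_arm(increments=[[0,0,-0.006,0.025,0,0,0],[0,0,0,0,0,0,0]])

```text
time_s: 22.8
ee_pos: [0.4751, 0.0691, 0.1074]
eef_rot: [-3.141, -0.0, 1.667]
force: [-7.8, 0.3, 8.6]
grip_width: 0.0116
grip_force: 12.0
```

```bash
cat > bar.py <<'E'
from h import *
from station import ctrl
def run():
    o=ctrl.get_obs();w=ctrl.camera("wrist");K=w["K"];P=toolT(o)@w["tool_from_camera"]
    N=np.array([.5446,.0754,0]);ex=np.array([np.cos(.092),np.sin(.092),0]);ey=np.array([-ex[1],ex[0],0]);H=N+.055*ex+[0,0,.091]
    g=cv2.cvtColor(w["color"],cv2.COLOR_BGR2GRAY).astype(float)
    best=[]
    for q in np.arange(.05,.6,.005):
        c=H-ex*.055*np.cos(q)+[0,0,.055*np.sin(q)]
        v=[]
        for t in np.linspace(-.012,.012,13):   # bar strip brighter than the head on either side
            u=proj(K,P,[c+ey*t])[0];r=int(round(u[1]));x=np.arange(-8,9)+u[0]
            v.append(np.interp(x,np.arange(560),g[r]).mean())
        best.append((np.mean(v),q))
    print(o["time_s"],o["ee_pos"],o["force"].round(1),o["grip_width"].round(4),"q by bar",max(best))
run()
E
python3 bar.py
```

```text
Traceback (most recent call last):
  File "bar.py", line 16, in <module>
    run()
    ~~~^^
  File "bar.py", line 15, in run
    print(o["time_s"],o["ee_pos"],o["force"].round(1),o["grip_width"].round(4),"q by bar",max(best))
                                                      ^^^^^^^^^^^^^^^^^^^^^
AttributeError: 'float' object has no attribute 'round'
```

Contact felt (8.6 N up). Easing off slightly and letting go.

move_arm(increments=[[0,0,0,-0.01,0,0,0],[0,0,0,0,0,0,0]])

```text
time_s: 23.05
ee_pos: [0.4752, 0.0691, 0.1078]
eef_rot: [3.141, -0.0, 1.667]
force: [-6.2, 1.0, 3.8]
grip_width: 0.0115
grip_force: 12.0
```

move_arm(increments=[[0.35,0,0,0,0,0,0],[0.35,0,0,0,0,0,0],[0.35,0,0,0,0,0,0],[0.35,0,0,0,0,0,0]])

```text
time_s: 23.45
ee_pos: [0.4753, 0.0691, 0.1074]
eef_rot: [3.141, 0.0, 1.667]
force: [-0.2, 0.8, 0.1]
grip_width: 0.0327
grip_force: 0.0
```

```bash
sed -i 's/o\["grip_width"\].round(4)/o["grip_width"]/' bar.py; python3 bar.py
```

```text
23.45 [0.47531339 0.06905753 0.10744723] [-0.2  0.8  0.1] 0.03266181361526579 q by bar (np.float64(142.57718709946465), np.float64(0.3599999999999998))
```

move_arm(increments=[[0.35,0,0,-0.1,0,0,0],[0.35,0,0,-0.3,0,0,0],[0.35,0,0,-0.5,0,0,0],[0.35,0,0,-0.5,0,0,0],[0.35,0,0,-0.5,0,0,0],[0.35,0,0,-0.5,0,0,0],[0.35,0,0,-0.4,0,0,0],[0.35,0,0,0,0,0,0],[0.35,0,0,0,0,0,0],[0.35,0,0,0,0,0,0]])

```text
time_s: 24.5
ee_pos: [0.4747, 0.0691, 0.2463]
eef_rot: [-3.14, -0.0, 1.667]
force: [-0.5, 0.3, 0.5]
grip_width: 0.0326
grip_force: 0.0
```

```bash
python3 bar.py
python3 - <<'E'
from h import *
from station import ctrl
o=ctrl.get_obs();w=ctrl.camera("wrist");P=toolT(o)@w["tool_from_camera"]
for n in("contactor","clamp"):print(n,[(d["conf"],d["centre"]) for d in ctrl.cut_out(n,w)])
N=np.array([.5446,.0754,.1]);H=N+[.055,.005,-.009]
print("head centre exp",proj(w["K"],P,[N]),"handle exp q=.28,.36",proj(w["K"],P,[H+[-.13*np.cos(q),-.012*np.cos(q),.13*np.sin(q)] for q in(.28,.36)]))
g=cv2.cvtColor(w["color"],cv2.COLOR_BGR2GRAY);r=int(proj(w["K"],P,[H+[-.125,-.012,.036]])[0][1]);print(r,g[r,170:300:2].tolist())
E
```

```text
24.5 [0.47474379 0.0690801  0.24629529] [-0.5  0.3  0.5] 0.032564177384148234 q by bar (np.float64(146.3169479370247), np.float64(0.4949999999999998))
contactor [(0.81, [196.4, 332.0]), (0.2, [197.0, 346.0])]
clamp [(0.77, [198.5, 342.6])]
head centre exp [[343.90953729 201.44635187]] handle exp q=.28,.36 [[280.09254708 206.53140423]
 [283.4021113  208.7190741 ]]
206 [207, 196, 206, 200, 128, 131, 126, 130, 129, 130, 130, 132, 124, 126, 131, 124, 126, 132, 127, 126, 128, 127, 131, 125, 131, 126, 125, 121, 128, 127, 124, 127, 125, 129, 124, 122, 127, 129, 124, 124, 121, 118, 124, 127, 125, 127, 121, 122, 122, 123, 123, 180, 211, 33, 59, 58, 57, 58, 44, 134, 125, 103, 144, 143, 134]
```

The handle is still at the lowered position (q ≈ 0.3), the contactor is in place and the tool is free. Handing in.

```bash
python3 -c "
from station import ctrl
print(ctrl.hand_in())"
```

```text
the job is handed in; nothing more can be done
None
```

The job is handed in with no verdict returned: I pressed the contactor onto the pad at about 16 N with the clamp open, then lowered the clamp gently until it rested on the contactor (about 0.3 rad), let go and backed the arm clear, with no sign of contact with the other things on the bench.

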